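# Lock the lathe spindle with its index plunger

### The arm

A 7-joint arm with a two-finger parallel gripper is mounted at the origin on the work surface. World frame = base frame: x ahead of the robot, y to its left, z up, the work surface at z = 0. Lengths are in mm, angles in rad, forces in N, time in s.
With the tool pointing down it reaches from about 400 to 750 mm from the base axis. Payload 19.5 kg.
Tool frame: the origin (TCP) lies midway between the tips of the shut fingers; the grasp point (between the pads) lies 19 mm behind it; z points along the fingers, y is the direction in which the jaws open and shut (so a half turn about z gives the same grasp; the last joint's range is limited). The gripper opens to 85 mm and grips with 20 to 120 N. Pads are 22 mm wide; open, the fingers measure 114 mm over their backs; the gripper's body (76 mm by 85 mm) begins 54 mm behind the grasp point. The pads swing forward as they close: fully open they stand 13 mm farther back than shut.
Start: joints at [-0.042, 0.707, -0.028, 1.485, 0.022, 0.951, -0.075], TCP at [574.974, 0.003, 231.268] pointing down, gripper open.
Joint ranges: [-2.71, 2.71], [-0.32, 2.16], [-1.57, 1.52], [0, 2.45], [-1.46, 4.6], [0, 2.02], [-2.83, 2.83]. Speed limits (rad/s): [1.89, 1.89, 2.57, 2.57, 3.01, 3.01, 3.01].

### API

Orientations are given as a unit quaternion [w, x, y, z].
In Python, from cell import manip gives the robot as it stands. The module is installed in compiled form; this text tells all that it offers.
- The arm moves only by the tool send_rows, never from a script. Its argument "motion" is a list of rows, each a list of 2 entries, a list of its own where there are three numbers: the shift along the world's x, y, z normalised to -1 to 1, where 1 is 0.25 m, then the turn, a rotation vector about the world's x, y, z normalised to -1 to 1, where 1 is 180 degrees. In form: [[[x, y, z], [rx, ry, rz]], ...]. A call has 1 to 12 rows; each row shifts and turns the commanded pose from where the row before left it; what a row does not reach is not made up. A row lasts 1/10 s, in which the tool goes at most 50 mm and 8.59 degrees, less where a joint would pass 70% of its speed; a pose out of reach is approached as far as the arm can. A call with a number of a shift or a turn outside -1 to 1 is refused whole. A call with a gripper value outside its range is refused whole. "fingers" is the gripper command: -1 is fully open, 1 is shut, values between are in proportion, set as the call begins (left out, the last holds). The fingers move at their own pace and stop on an object; "newtons" is the grip in N (left out, the last holds). Time passes only in rows, so rows that do not move let the fingers close. It gives the time, the measured TCP pose, the force and the opening at its end, in the units of the state.
- manip.observe(): the state, without advancing time (a new reading comes with each control period).
- manip.grab_frame(name): name is "scene" or "side" or "wrist"; returns (picture, depth): 384x512x3 uint8, red, green, blue; 384x512 float32, mm along the optical axis (not along the pixel's ray), 0 where there is no reading.
- manip.camera_model(name): a dict with "fx", "fy", "cx", "cy" (pixels), "k1" (the pictures are not rectified: a ray, as slopes to the right and down, at radius r is drawn at 1 + k1 r^2 times it, then the intrinsics apply), "R" (3x3) and "t" (3): a world point X has camera coordinates R X + t. Camera axes: x right, y down, z forward; pixel columns grow to the right and rows downward; lengths in mm; the calibration is good to about 2 mm. A picture is of the moment at which its call begins: read the wrist's pose just before it. camera_model takes no time and is no camera call; for the wrist camera it gives the pose at the moment of the call.
- manip.job_done(): hands the job in, once; it reports no verdict.
The state is a dict: "t": time; "qpos": joint angles; "joint_vel": joint speeds; "tau": joint torques, N m; "ee_pos": TCP position; "orientation": TCP orientation; "ft_force": force on the tool from outside, world axes, zero at the start; "moment": the same for the moment, N m; "gripper_width": finger opening in mm.
Only numpy, scipy, OpenCV 4.12 (cv2) and the standard library are available. Lean on these libraries where they do the work, as an engineer would, in place of code of your own. Each camera call takes 0.05 s, during which the arm holds its last target. There are 200 camera calls.

### The job

Lock the pen lathe's spindle so that the mandrel can be unscrewed: pull up the sprung T-handle on top of the headstock, turn it a quarter turn out of its resting notch and let it down into the deep slot, then turn the headstock handwheel slowly until the pin snaps fully home in the index ring. Pull the T-handle clear before turning it, do not force the handwheel against the pin once it has dropped in, leave the things lying around undisturbed, and let go of everything.

Things in the scene. Friction and masses are not known exactly. Their poses are not given: they have to be found in the camera images.
- lathe: Small red bench lathe, 0.62 m long, fixed. Origin on the bench, straight below the T-handle's axis. Own z up, +y along the spindle (180 mm high) to the headstock handwheel, -y to the tailstock, -x the operator's side. Headstock: eight-sided casting, y -75 to +90 mm, 140 mm wide, its flat top 80 mm wide at 240 mm height; a 14 mm high wood stick lies there at y = -53 mm.
- tee_grip (a point): Centre of the dark steel T-handle's bar on the headstock top: bar 50 mm long (own x), 14 mm thick (own y), 20 mm high (own z, up); it turns about the vertical through this point. A 10 mm neck joins it to the collar below. At the start parked: bar across the lathe (along its x), this point 293 mm high. Home: bar along the lathe's y, point 284 mm high.
- plunger (a joint): Lift of the T-handle and its pin in m: 0 pin fully home, 0.005 to 0.006 pin tip riding on the index ring between holes, 0.009 parked in the resting notch, 0.012 cross pin level with the collar top (turns freely above this), 0.016 upper stop. A spring pulls it down: about 7 N at home, 13 N parked, 16 N at 0.014.
- tee (a joint): Turn of the T-handle in rad, counter-clockwise from above: 0 parked (bar across the lathe), +1.57 or -1.57 over the deep slot (bar along the lathe); both ways are equally good. Stops at +-2.0. Let go within about 0.15 rad of the slot, it finds its own way in.
- cross_pin: Steel cross pin, 4 mm thick, 25 mm long, through the T-handle's neck, parallel to the bar (own x); it sits in the collar's notches. Origin at its middle, on the T-handle's axis, 248 mm above the bench plus the lift. It is damaged if forced against a notch with more than 70 N.
- lock_pin: Steel index pin, 6.5 mm thick, round tip, on the plunger's lower end, hidden in the headstock; drops about 5 mm into one of 8 holes, one each 45 degrees, in the spindle's index ring (radius 40 mm). Where the holes stand is unknown; at the start none is under the pin. Origin on the T-handle's axis, as high above the bench as the lift. Over 40 N on it (leaning on the handwheel after it drops in) bends it.
- wheel_top (a point): Highest point of the headstock handwheel's rim, mid-width, fixed to the lathe (does not turn). Plain aluminium disc 120 mm across, rim 16 mm wide, flat sides for 25 mm in from the rim; axis along the lathe's y, 60 mm below this point; 40 mm free between it and the headstock.
- pen_blank: Square stick of light wood 70 x 14 x 14 mm, lying on the headstock top; leave it. Origin under its centre.
- gouge: Turning gouge with wooden handle, 330 mm long, lying on the bench on the operator's side; leave it. Origin under the middle of the handle.
- glue: Small bottle, 38 mm across and 100 mm high, standing on the bench past the handwheel; leave it. Origin at its foot.
- drill_chuck: Steel drill chuck, 42 mm across, standing on its jaws with its taper up, 100 mm high; leave it. Origin at its foot.
- brush: Bench brush, 160 mm long, lying on the bench; leave it. Origin under it.
- spanner: Spanner, 170 mm long, lying on the bench beyond the bottle; leave it. Origin under it.
- collar_top (a point): Centre of the top of the stubby steel guide collar under the T-handle, 25 mm across, 258 mm high. In its top are a notch 3 mm deep along the lathe's x (resting place) and a deep slot along the lathe's y. The cross pin must be lifted clear of the collar before the T-handle will turn.
- wheel_axis (a point): Centre of the headstock handwheel, on the spindle axis, fixed to the lathe. The wheel turns either way, with 3 to 6 N at the rim while the pin rides on the index ring (more is felt if it is gripped hard and led off its circle). When the pin has snapped in it stops, with 2 degrees of play. Up to 36 degrees of turning, either way, brings the next hole under the pin.

How it is judged:
By the outcome, as a careful person would: the job done as asked, in the order asked, and still so for the second after the job is handed in, with the robot touching nothing.
It also fails if it takes over 54 s, if anything falls off the work surface, if the arm or the gripper's body presses on something with over 40 N, if the wrist force passes 120 N, or if a joint passes its speed limit or range.

## Working session

There is one attempt and no reset: what is moved stays moved. The work goes in short steps, Python scripts to look and compute and a tool call to move; the robot and the scene stay as the last step left them, time stands still between calls to the robot, and variables do not carry over. Pictures are saved under pics/ and viewed, about 8 in all and at most 12, crops included, and the job is handed in when it is done.

Besides the shell and the picture viewer there is one more tool, called in YAML: its name, and indented under it one key for each argument. send_rows: Moves the arm, as the interface text tells. Its arguments: {"type":"object","properties":{"motion":{"type":"array"},"fingers":{"type":"number"},"newtons":{"type":"number"}},"required":["motion"]}

```bash
mkdir -p pics; cat > h.py <<'E'
import numpy as np, cv2
from cell import manip
def grab(n):
    m=manip.camera_model(n); im,d=manip.grab_frame(n); return m,im,d
def world(m,d):
    h,w=d.shape; K=np.array([[m['fx'],0,m['cx']],[0,m['fy'],m['cy']],[0,0,1.]])
    u,v=np.meshgrid(np.arange(w),np.arange(h))
    p=np.stack([u,v],-1).reshape(-1,1,2).astype(float)
    s=cv2.undistortPoints(p,K,np.array([m['k1'],0,0,0.])).reshape(h,w,2)
    c=np.dstack([s,np.ones((h,w))])*d[...,None]
    return (c-np.array(m['t']))@np.array(m['R'])
E
python3 - <<'E'
from h import *
a=[]
for n in ("scene","side"):
    m,im,d=grab(n); P=world(m,d); np.savez(n+'.npz',im=im,d=d,P=P)
    a.append(im); print(n,-np.array(m['R']).T@np.array(m['t']),m['fx'],m['k1'])
for n,i in zip("ab",a): cv2.imwrite(f'pics/{n}.png',cv2.resize(i[...,::-1],(800,600)))
print(manip.observe())
E
```

```text
scene [ 725.35703769  341.90212836 1346.85813106] 492.3100764139577 0.0170401604914789
side [ 153.54420341 -245.61357848 1473.52482428] 450.0656101023263 -0.08016045108599579
{'t': 0.1, 'qpos': array([-0.04171903,  0.7070101 , -0.02763351,  1.4849695 ,  0.0220076 ,
        0.95089094, -0.07553153]), 'joint_vel': array([ 2.96836311e-04, -7.22949475e-04,  2.67585443e-05, -7.14904769e-04,
        5.36478476e-04, -1.82745866e-04, -6.97042397e-04]), 'tau': array([-1.01652397e-04, -8.84291911e+01,  1.23564016e+00, -2.36457235e+01,
        1.69519259e-02,  4.99342714e-03, -1.35922505e-06]), 'ee_pos': array([5.74758456e+02, 1.72120339e-02, 2.30887603e+02]), 'orientation': array([-3.35866765e-04,  7.07105263e-01,  7.07108132e-01, -3.53552813e-04]), 'ft_force': array([ 0.0913293 , -0.5894804 , -0.11995843]), 'moment': array([-0.03884801,  0.00772286,  0.01466869]), 'gripper_width': 85.4259305970353}
```

View pics/a.png

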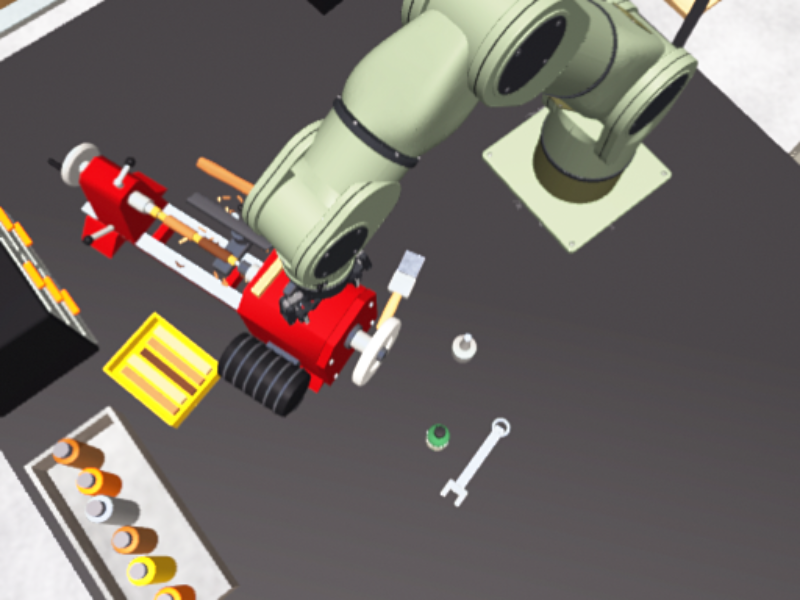

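View pics/b.png

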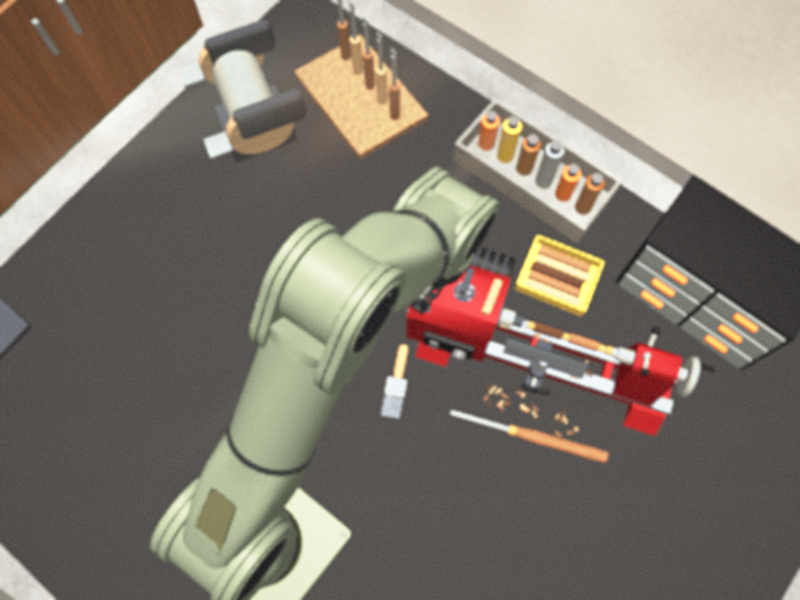

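Scene view: lathe with the wheel at about (377,350), partly hidden by the arm. Side view: T-handle at (463,290), pen blank at (493,295), and the gripper just beside the headstock. Next I measure these from depth.

```bash
python3 - <<'E'
import numpy as np, cv2
S=np.load('side.npz'); C=np.load('scene.npz')
def at(D,u,v,r=1):
    u=int(u*.64);v=int(v*.64); return D['P'][v-r:v+r+1,u-r:u+r+1].reshape(-1,3).round(0)
print('tee');print(at(S,464,289,2))
for D,n in((S,'side'),(C,'scene')):
    im=D['im'].astype(int);P=D['P']
    red=(im[...,0]>130)&(im[...,1]<60)&(im[...,2]<60)
    top=red&(abs(P[...,2]-240)<5)
    q=P[top][:,:2]; print(n,'top n',len(q))
    if len(q)>30:
        r=cv2.minAreaRect(q.astype(np.float32)); print(r, cv2.boxPoints(r).round(0).tolist(), np.median(P[top][:,2]))
P=S['P'];im=S['im'].astype(int)
g=(im.max(2)-im.min(2)<40)&(im.max(2)<150)
U,V=np.meshgrid(np.arange(512),np.arange(384))
m=g&(abs(U-297)<14)&(abs(V-186)<14)&(P[...,2]>262)&(P[...,2]<320)
q=P[m];print('tee pts',len(q),np.median(q,0),cv2.minAreaRect(q[:,:2].astype(np.float32)))
P=C['P'];im=C['im'].astype(int)
w=(im.min(2)>120)&(abs(U-241)<25)&(abs(V-225)<30)&(P[...,2]>100)
q=P[w];print('wheel',len(q),q[:,2].max());
c=q.mean(0);u,s,vt=np.linalg.svd(q-c);print(c,vt[2],s, q[q[:,2]>np.percentile(q[:,2],95)].mean(0),np.percentile(q,[2,98],axis=0))
for n,(u,v) in dict(glue=(437,432),chuck=(465,345),brush=(395,300)).items(): print(n,np.median(at(C,u,v),0))
E
```

```text
tee
[[602. -27. 264.]
 [590. -36. 300.]
 [591. -38. 301.]
 [594. -40. 298.]
 [595. -42. 301.]
 [604. -26. 250.]
 [587. -38. 302.]
 [589. -40. 302.]
 [588. -43. 309.]
 [593. -44. 300.]
 [599. -30. 259.]
 [584. -40. 303.]
 [585. -42. 304.]
 [589. -43. 299.]
 [589. -46. 303.]
 [582. -38. 297.]
 [581. -42. 305.]
 [585. -43. 300.]
 [586. -46. 302.]
 [588. -47. 299.]
 [582. -39. 290.]
 [580. -43. 302.]
 [583. -45. 299.]
 [584. -47. 301.]
 [585. -50. 301.]]
side top n 39
((612.5953369140625, -68.58577728271484), (93.38507080078125, 82.62223815917969), 19.436735153198242) [[555.0, -45.0], [582.0, -123.0], [670.0, -92.0], [643.0, -14.0]] 236.69604030902707
scene top n 1180
((600.9671630859375, -28.80743408203125), (95.12767028808594, 165.8275604248047), 19.436006546020508) [[529.0, 34.0], [584.0, -123.0], [673.0, -91.0], [618.0, 65.0]] 239.6662185259811
tee pts 62 [594.68604334 -39.48386593 301.41778816] ((601.4661865234375, -38.89231872558594), (44.06742477416992, 13.482401847839355), 18.644508361816406)
wheel 665 1346.8581310630823
[563.95847629  94.15229718 212.57916968] [-0.35245446  0.92461737 -0.14442497] [2462.96245335  758.61083286  355.60113488] [577.01265904 123.62370127 371.46263349] [[507.97633813  58.00035408 142.57258813]
 [612.42814846 117.81018234 241.75060846]]
glue [552. 243.  98.]
chuck [417. 155.  75.]
brush [451.   4.  16.]
```

send_rows:
  motion:
    - [[0, 0, 0.14], [0, 0, 0]]
    - [[0, 0, 0.14], [0, 0, 0]]
    - [[0, 0, 0.14], [0, 0, 0]]
    - [[0.012, -0.0167, 0.02], [0, 0, -0.0438]]
    - [[0.012, -0.0167, 0.02], [0, 0, -0.0438]]
    - [[0.012, -0.0167, 0.02], [0, 0, -0.0438]]
    - [[0.012, -0.0167, 0.02], [0, 0, -0.0438]]
    - [[0.012, -0.0167, 0.02], [0, 0, -0.0438]]
    - [[0.012, -0.0167, 0.02], [0, 0, -0.0438]]
    - [[0.012, -0.0167, 0], [0, 0, -0.0438]]
    - [[0.012, -0.0167, 0], [0, 0, -0.0438]]
    - [[0.012, -0.0167, 0], [0, 0, -0.0438]]
  fingers: -1
  newtons: 60

```text
t: 1.3
ee_pos: [602.0, -37.7, 366.0]
orientation: [-0.0, 0.987, 0.163, -0.0]
ft_force: [0.2, -1.0, -0.2]
gripper_width: 85.6
```

```bash
python3 - <<'E'
from h import *
o=manip.observe(); print(o['t'],o['ee_pos'],o['orientation'],o['qpos'])
m,im,d=grab('wrist');P=world(m,d);np.savez('w1.npz',im=im,d=d,P=P)
R,t=np.array(m['R']),np.array(m['t']);print('cam',-R.T@t,R)
cv2.imwrite('pics/c.png',cv2.resize(im[...,::-1],(800,600)))
E
```

```text
1.3 [602.00606333 -37.66391814 365.98319031] [-1.41500433e-04  9.86682260e-01  1.62659178e-01 -2.99835802e-04] [-0.12468442  0.67236404  0.3208576   1.09954396 -0.20080368  1.39916701
 -1.07945431]
cam [679.07874636 -12.52995736 510.01363846] [[ 3.20732381e-01 -9.47169857e-01 -3.51133696e-05]
 [-8.99638508e-01 -3.04648825e-01  3.12793299e-01]
 [-2.96279082e-01 -1.00291350e-01 -9.49821220e-01]]
```

View pics/c.png

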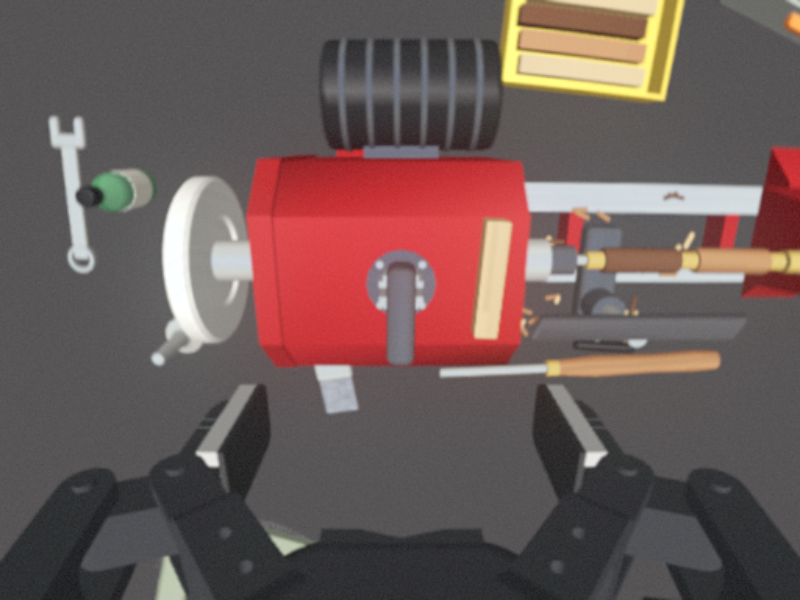

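Wrist view: T-bar from (400,265) to (400,360) across the lathe, pen blank at (492,280), wheel at (205,260), chuck at (175,340) low on the bench. I measure the bar and wheel from this view.

```bash
python3 - <<'E'
import numpy as np, cv2
D=np.load('w1.npz');P=D['P'];im=D['im'].astype(int)
U,V=np.meshgrid(np.arange(512),np.arange(384))
m=(abs(U-256)<20)&(V>160)&(V<240)&(P[...,2]>285)&(P[...,2]<320)
top=m&(abs(P[...,2]-np.percentile(P[m][:,2],60))<4)
q=P[top];print('tee',len(q),np.median(q[:,2]),cv2.minAreaRect(q[:,:2].astype(np.float32)),q.mean(0))
a=np.deg2rad(19.2);X=np.array([np.cos(a),np.sin(a)]);Y=np.array([-X[1],X[0]])
w=(U>100)&(U<162)&(V>108)&(V<225)&(im.min(2)>110)&(P[...,2]>110)&(P[...,2]<260)
q=P[w];print('wheel',len(q),np.percentile(q[:,2],[1,50,99]))
o=np.array([602,-37.7]);L=np.c_[(q[:,:2]-o)@X,(q[:,:2]-o)@Y,q[:,2]]
for z in range(150,250,10):
    s=L[abs(L[:,2]-z)<5]
    if len(s)>5: print(z,len(s),np.percentile(s[:,:2],[2,50,98],axis=0).round(1).tolist())
red=(im[...,0]>120)&(im[...,1]<70)&(im[...,2]<70)&(abs(P[...,2]-240)<3)&(U<340)
print(cv2.minAreaRect(P[red][:,:2].astype(np.float32)),np.median(P[red][:,2]))
E
```

```text
tee 1098 303.55189464875707 ((604.42333984375, -37.38957214355469), (48.49325180053711, 13.611007690429688), 18.106433868408203) [605.71169592 -36.79683804 303.34447877]
wheel 4833 [136.02761943 206.9188255  241.76603733]
150 154 [[-44.5, 129.0], [19.2, 129.8], [49.5, 132.8]]
160 208 [[-49.2, 128.6], [21.4, 130.0], [54.3, 133.2]]
170 222 [[-51.4, 128.7], [18.6, 129.9], [58.4, 133.3]]
180 302 [[-52.6, 113.7], [16.9, 129.9], [61.0, 133.4]]
190 656 [[-49.9, 106.8], [10.3, 129.2], [61.0, 135.7]]
200 654 [[-50.2, 105.6], [3.5, 129.7], [59.5, 139.4]]
210 368 [[-49.9, 129.0], [30.8, 130.1], [56.3, 141.9]]
220 569 [[-45.5, 128.9], [15.5, 129.8], [50.3, 142.9]]
230 694 [[-36.6, 129.0], [15.2, 131.3], [41.9, 144.4]]
240 863 [[-22.5, 89.2], [5.6, 135.8], [28.0, 144.5]]
((601.8176879882812, -30.733901977539062), (91.29887390136719, 164.55360412597656), 18.71659278869629) 241.26929907110087
```

send_rows:
  motion:
    - [[0.0088, 0.002, -0.096], [0, 0, 0]]
    - [[0, 0, -0.1], [0, 0, 0]]
    - [[0, 0, -0.1], [0, 0, 0]]
    - [[0, 0, -0.08], [0, 0, 0]]
    - [[0, 0, 0], [0, 0, 0]]

```text
t: 1.85
ee_pos: [603.2, -36.7, 270.1]
orientation: [-0.001, 0.986, 0.167, -0.002]
ft_force: [0.1, -0.4, 0.9]
gripper_width: 85.7
```

send_rows:
  motion:
    - [[0, 0, 0], [0, 0, 0]]
    - [[0, 0, 0], [0, 0, 0]]
    - [[0, 0, 0], [0, 0, 0]]
    - [[0, 0, 0], [0, 0, 0]]
    - [[0, 0, 0], [0, 0, 0]]
    - [[0, 0, 0], [0, 0, 0]]
    - [[0, 0, 0], [0, 0, 0]]
    - [[0, 0, 0], [0, 0, 0]]
    - [[0, 0, 0], [0, 0, 0]]
    - [[0, 0, 0], [0, 0, 0]]
  fingers: 1
  newtons: 60

```text
t: 2.85
ee_pos: [604.1, -36.5, 272.7]
orientation: [-0.0, 0.986, 0.166, 0.0]
ft_force: [-2.7, 4.3, 5.6]
gripper_width: 13.2
```

send_rows:
  motion:
    - [[0, 0, 0.005], [0, 0, 0]]
    - [[0, 0, 0.005], [0, 0, 0]]
    - [[0, 0, 0.005], [0, 0, 0]]
    - [[0, 0, 0.005], [0, 0, 0]]
    - [[0, 0, 0], [0, 0, 0]]
    - [[0, 0, 0], [0, 0, 0]]
    - [[0, 0, 0], [0, 0, 0]]

```text
t: 3.55
ee_pos: [604.0, -36.8, 277.1]
orientation: [-0.0, 0.986, 0.166, -0.0]
ft_force: [-1.4, 5.3, -15.7]
gripper_width: 13.4
```

send_rows:
  motion:
    - [[0, 0, 0.003], [0, 0, 0]]
    - [[0, 0, 0], [0, 0, 0.015]]
    - [[0, 0, 0], [0, 0, 0.02]]
    - [[0, 0, 0], [0, 0, 0.02]]
    - [[0, 0, 0], [0, 0, 0.02]]
    - [[0, 0, 0], [0, 0, 0.02]]
    - [[0, 0, 0], [0, 0, 0]]

```text
t: 4.25
ee_pos: [603.9, -36.6, 277.8]
orientation: [-0.001, 0.95, 0.312, -0.0]
ft_force: [-2.5, 7.0, -16.5]
gripper_width: 13.1
```

send_rows:
  motion:
    - [[0, 0, 0], [0, 0, 0.035]]
    - [[0, 0, 0], [0, 0, 0.035]]
    - [[0, 0, 0], [0, 0, 0.035]]
    - [[0, 0, 0], [0, 0, 0.035]]
    - [[0, 0, 0], [0, 0, 0.035]]
    - [[0, 0, 0], [0, 0, 0.035]]
    - [[0, 0, 0], [0, 0, 0.035]]
    - [[0, 0, 0], [0, 0, 0.035]]
    - [[0, 0, 0], [0, 0, 0.035]]
    - [[0, 0, 0], [0, 0, 0.035]]
    - [[0, 0, 0], [0, 0, 0.035]]
    - [[0, 0, 0], [0, 0, 0.02]]

```text
t: 5.45
ee_pos: [602.9, -36.2, 277.4]
orientation: [-0.002, 0.578, 0.816, -0.001]
ft_force: [-9.7, 10.8, -15.4]
gripper_width: 13.1
```

send_rows:
  motion:
    - [[0, 0, 0], [0, 0, 0]]
    - [[0, 0, 0], [0, 0, 0]]
    - [[0, 0, 0], [0, 0, 0]]

```text
t: 5.75
ee_pos: [602.9, -36.3, 277.4]
orientation: [-0.002, 0.58, 0.814, -0.001]
ft_force: [-10.8, 9.2, -16.4]
gripper_width: 13.1
```

```bash
python3 - <<'E'
from h import *
o=manip.observe(); q=o['orientation'];print(o['t'],o['ee_pos'],np.degrees(2*np.arctan2(q[2],q[1])),o['ft_force'],o['moment'],o['qpos'])
E
```

```text
5.75 [602.87791453 -36.266599   277.43115041] 109.0706480766435 [-10.81665623   9.23954271 -16.41604073] [ 2.08941263e+00  1.91859304e+00 -3.02805295e-05] [ 0.07641915  0.71372053 -0.14900563  1.28440843  0.10500306  1.15474201
  0.25334121]
```

send_rows:
  motion:
    - [[0, 0, -0.004], [0, 0, 0]]
    - [[0, 0, -0.004], [0, 0, 0]]
    - [[0, 0, -0.004], [0, 0, 0]]
    - [[0, 0, -0.004], [0, 0, 0]]
    - [[0, 0, -0.004], [0, 0, 0]]
    - [[0, 0, -0.004], [0, 0, 0]]
    - [[0, 0, -0.004], [0, 0, 0]]
    - [[0, 0, 0], [0, 0, 0]]
    - [[0, 0, 0], [0, 0, 0]]

```text
t: 6.65
ee_pos: [602.9, -36.3, 270.7]
orientation: [-0.002, 0.58, 0.814, -0.001]
ft_force: [-11.5, 9.0, -11.6]
gripper_width: 12.6
```

send_rows:
  motion:
    - [[0, 0, -0.004], [0, 0, 0]]
    - [[0, 0, 0], [0, 0, 0]]

```text
t: 6.85
ee_pos: [603.0, -36.3, 270.0]
orientation: [-0.001, 0.58, 0.814, -0.0]
ft_force: [-11.6, 9.8, -8.1]
gripper_width: 13.0
```

send_rows:
  motion:
    - [[0, 0, 0], [0, 0, 0]]
    - [[0, 0, 0], [0, 0, 0]]
    - [[0, 0, 0], [0, 0, 0]]
    - [[0, 0, 0], [0, 0, 0]]
    - [[0, 0, 0], [0, 0, 0]]
    - [[0, 0, 0], [0, 0, 0]]
  fingers: -0.3

```text
t: 7.45
ee_pos: [604.2, -37.2, 270.1]
orientation: [0.0, 0.58, 0.814, -0.0]
ft_force: [-0.4, -0.2, -0.8]
gripper_width: 55.2
```

send_rows:
  motion:
    - [[0, 0, 0.08], [0, 0, 0]]
    - [[0, 0, 0.15], [0, 0, 0]]
    - [[0, 0, 0.17], [0, 0, 0]]
    - [[0, 0, 0], [0, 0, 0]]

```text
t: 7.85
ee_pos: [605.2, -37.1, 374.9]
orientation: [0.003, 0.581, 0.814, 0.002]
ft_force: [-0.3, -0.2, 0.3]
gripper_width: 55.6
```

```bash
python3 - <<'E'
from h import *
o=manip.observe(); print(o['t'],o['ee_pos'],o['orientation'],o['qpos'])
m,im,d=grab('wrist');P=world(m,d);np.savez('w2.npz',im=im,d=d,P=P)
cv2.imwrite('pics/d.png',cv2.resize(im[...,::-1],(800,600)))
z=P[...,2];q=P[(abs(P[...,0]-604)<30)&(abs(P[...,1]+37)<30)&(z>285)&(z<315)]
k=q[abs(q[:,2]-np.median(q[:,2]))<3];print(len(k),np.median(k[:,2]),cv2.minAreaRect(k[:,:2].astype(np.float32)))
E
```

```text
7.85 [605.23442807 -37.06214425 374.91609592] [0.00296513 0.58050482 0.81424878 0.00207042] [ 0.07041363  0.6538298  -0.14728993  1.06311535  0.09077762  1.42324658
  0.27254479]
988 300.58909954449445 ((603.2618408203125, -37.303184509277344), (13.531076431274414, 49.137779235839844), 19.287639617919922)
```

View pics/d.png

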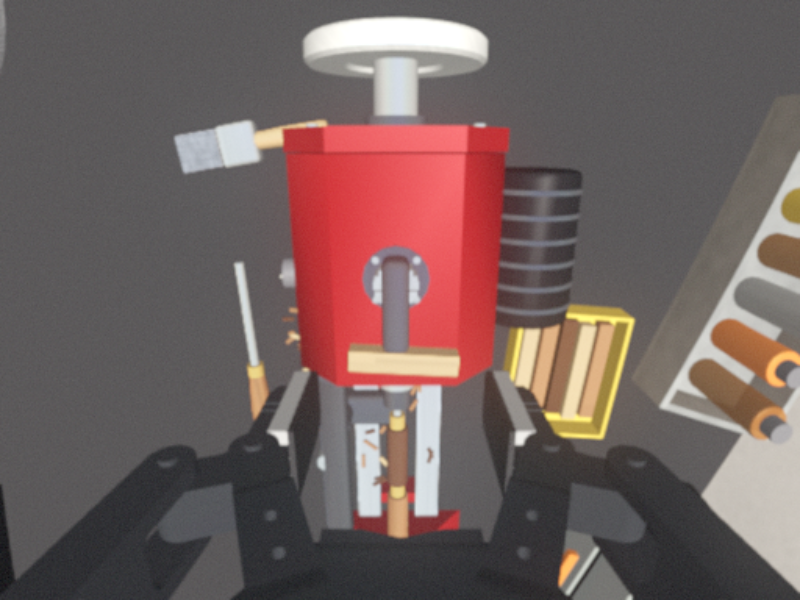

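T-bar now runs along the lathe's y (top 300.6 vs 303.5 mm parked, so lift about 6 mm, riding on the ring); blank undisturbed at (405,360). Next, over to the wheel top at about (559.6, 92.6).

send_rows:
  motion:
    - [[-0.0162, 0.0472, 0], [0, 0, -0.0455]]
    - [[-0.0162, 0.0472, 0], [0, 0, -0.0455]]
    - [[-0.0162, 0.0472, 0], [0, 0, -0.0455]]
    - [[-0.0162, 0.0472, 0], [0, 0, -0.0455]]
    - [[-0.0162, 0.0472, 0], [0, 0, -0.0455]]
    - [[-0.0162, 0.0472, 0], [0, 0, -0.0455]]
    - [[-0.0162, 0.0472, 0], [0, 0, -0.0455]]
    - [[-0.0162, 0.0472, 0], [0, 0, -0.0455]]
    - [[-0.0162, 0.0472, 0], [0, 0, -0.0455]]
    - [[-0.0162, 0.0472, 0], [0, 0, -0.0455]]
    - [[-0.0164, 0.048, 0], [0, 0, -0.045]]
    - [[0, 0, 0], [0, 0, 0]]
  fingers: 0.05
  newtons: 20

```text
t: 9.1
ee_pos: [559.1, 94.5, 369.3]
orientation: [-0.0, 0.986, 0.165, -0.001]
ft_force: [-0.1, 0.4, -0.4]
gripper_width: 40.4
```

send_rows:
  motion:
    - [[0, 0, -0.12], [0, 0, 0]]
    - [[0, 0, -0.12], [0, 0, 0]]
    - [[0, 0, 0], [0, 0, 0]]
    - [[0, 0, 0], [0, 0, 0]]

```text
t: 9.5
ee_pos: [559.8, 92.3, 310.6]
orientation: [0.0, 0.986, 0.166, -0.0]
ft_force: [-0.5, -0.6, 0.2]
gripper_width: 40.5
```

```bash
python3 - <<'E'
from h import *
o=manip.observe(); q=o['orientation'];print(o['t'],o['ee_pos'],q,np.degrees(2*np.arctan2(q[2],q[1])),o['qpos'],o['gripper_width'])
m,im,d=grab('wrist');P=world(m,d)
cv2.imwrite('pics/e.png',cv2.resize(im[...,::-1],(800,600)))
U,V=np.meshgrid(np.arange(512),np.arange(384))
a=np.deg2rad(18.9);X=np.array([np.cos(a),np.sin(a)]);Y=np.array([-X[1],X[0]])
O=np.array([559.6,92.6]); L=np.dstack([(P[...,:2]-O)@X,(P[...,:2]-O)@Y,P[...,2]-180])
k=(im.min(2)>110)&(abs(L[...,1])<25)&(np.hypot(L[...,0],L[...,2])<75)&(np.hypot(L[...,0],L[...,2])>45)&(V<235)
q=L[k];print(len(q))
for z in (20,30,40,50,58):
    s=q[abs(q[:,2]-z)<4]
    if len(s)>5: print(z,len(s),np.percentile(s[:,:2],[2,50,98],axis=0).round(1).tolist())
t=q[np.hypot(q[:,0],q[:,2])>57];print('rim y',np.percentile(t[:,1],[3,97]),'top',np.percentile(q[:,2],98))
E
```

```text
9.5 [559.82721227  92.3450225  310.62086296] [ 9.80519933e-05  9.86060598e-01  1.66386531e-01 -9.99231084e-05] 19.155580859843433 [-0.35135979  0.63166677  0.26581505  1.3769743  -0.1701321   1.15548557
 -1.30230732] 40.511997777443526
2347
20 75 [[52.9, -6.5], [55.4, 0.3], [57.3, 8.7]]
30 134 [[47.6, -7.1], [50.8, 1.0], [53.5, 8.4]]
40 206 [[38.8, -7.0], [44.0, 0.9], [48.1, 8.1]]
50 397 [[-30.0, -6.9], [32.0, 0.8], [38.7, 8.6]]
58 1307 [[-26.1, -7.0], [3.7, 0.7], [27.0, 8.4]]
rim y [-6.87252399  8.39016411] top 61.863657635736
```

View pics/e.png

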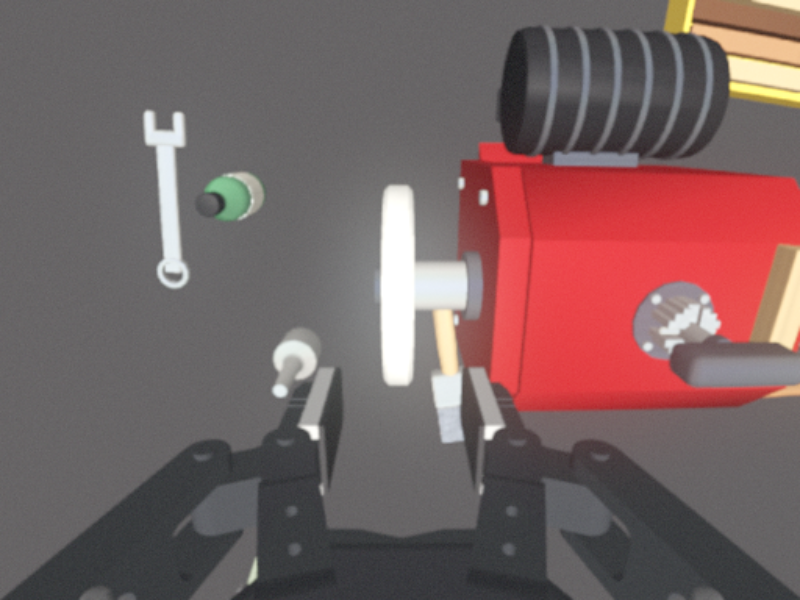

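Wrist view: wheel edge-on at (398,285), fingers straddling its plane, chuck (295,355) low and clear. Descend and grip lightly.

send_rows:
  motion:
    - [[-0.001, 0.003, -0.1], [0, 0, 0]]
    - [[0, 0, -0.1], [0, 0, 0]]
    - [[0, 0, -0.1], [0, 0, 0]]
    - [[0, 0, -0.078], [0, 0, 0]]
    - [[0, 0, 0], [0, 0, 0]]
    - [[0, 0, 0], [0, 0, 0]]

```text
t: 10.15
ee_pos: [560.0, 93.6, 217.0]
orientation: [-0.0, 0.986, 0.166, 0.001]
ft_force: [0.3, 0.0, 1.1]
gripper_width: 40.6
```

send_rows:
  motion:
    - [[0, 0, 0], [0, 0, 0]]
    - [[0, 0, 0], [0, 0, 0]]
    - [[0, 0, 0], [0, 0, 0]]
    - [[0, 0, 0], [0, 0, 0]]
    - [[0, 0, 0], [0, 0, 0]]
    - [[0, 0, 0], [0, 0, 0]]
    - [[0, 0, 0], [0, 0, 0]]
  fingers: 1
  newtons: 20

```text
t: 10.85
ee_pos: [559.7, 94.3, 216.9]
orientation: [-0.0, 0.986, 0.166, 0.001]
ft_force: [-0.8, 2.1, 8.9]
gripper_width: 15.3
```

send_rows:
  motion:
    - [[-0.0024, -0.0008, 0], [0.0018, -0.00525, 0]]
    - [[-0.0024, -0.0008, 0], [0.0018, -0.00525, 0]]
    - [[-0.0024, -0.0008, -0.0001], [0.0018, -0.00525, 0]]
    - [[-0.0024, -0.0008, -0.0002], [0.0018, -0.00525, 0]]

```text
t: 11.25
ee_pos: [557.7, 93.5, 216.9]
orientation: [-0.006, 0.986, 0.166, 0.036]
ft_force: [1.1, 3.0, 8.8]
gripper_width: 15.6
```

```bash
cat > st.py <<'E'
from h import *
from scipy.spatial.transform import Rotation as Ro
o=manip.observe(); w=o['orientation']; R=Ro.from_quat([w[1],w[2],w[3],w[0]]).as_matrix()
a=np.deg2rad(18.9);X=np.array([np.cos(a),np.sin(a),0]);Y=np.array([-X[1],X[0],0])
f=o['ft_force'];ph=np.arctan2(-R[:,2]@X,-R[2,2]); T=np.cos(ph)*X-np.sin(ph)*np.array([0,0,1]); N=-R[:,2]
print('t',o['t'],'phi',np.degrees(ph).round(2),'F tang',(f@T).round(1),'rad',(f@N).round(1),'ax',(f@Y).round(1),'Mabout Y',(o['moment']@Y).round(2),'w',o['gripper_width'].round(1),(o['ee_pos']-[559.3,93.3,180])@X,(o['ee_pos']-[559.3,93.3,180])[2],'q6',o['qpos'][5])
E
python3 st.py
```

```text
Traceback (most recent call last):
  File "st.py", line 6, in <module>
    print('t',o['t'],'phi',np.degrees(ph).round(2),'F tang',(f@T).round(1),'rad',(f@N).round(1),'ax',(f@Y).round(1),'Mabout Y',(o['moment']@Y).round(2),'w',o['gripper_width'].round(1),(o['ee_pos']-[559.3,93.3,180])@X,(o['ee_pos']-[559.3,93.3,180])[2],'q6',o['qpos'][5])
                                                                                                                                                            ^^^^^^^^^^^^^^^^^^^^^^^^
AttributeError: 'float' object has no attribute 'round'
```

send_rows:
  motion:
    - [[-0.0024, -0.0008, -0.0002], [0.0018, -0.00525, 0]]
    - [[-0.0024, -0.0008, -0.0003], [0.0018, -0.00525, 0]]
    - [[-0.0024, -0.0008, -0.0003], [0.0018, -0.00525, 0]]
    - [[-0.0024, -0.0008, -0.0003], [0.0018, -0.00525, 0]]

```text
t: 11.65
ee_pos: [555.0, 92.6, 216.8]
orientation: [-0.012, 0.984, 0.165, 0.07]
ft_force: [-2.5, 2.9, 11.1]
gripper_width: 15.6
```

```bash
sed -i "s/o\['gripper_width'\].round(1)/o['gripper_width']/" st.py; python3 st.py
```

```text
t 11.65 phi -8.18 F tang 0.2 rad 11.2 ax 3.6 Mabout Y -0.02 w 15.643515457843517 -4.268329823732022 36.78076274341706 q6 0.649117554370653
```

send_rows:
  motion:
    - [[-0.0024, -0.0008, 0.0005], [0.0018, -0.00525, 0]]
    - [[-0.0024, -0.0008, 0.0005], [0.0018, -0.00525, 0]]
    - [[-0.0024, -0.0008, -0.0004], [0.0018, -0.00525, 0]]
    - [[-0.0024, -0.0008, -0.0005], [0.0018, -0.00525, 0]]

```text
t: 12.05
ee_pos: [552.3, 91.7, 216.4]
orientation: [-0.018, 0.981, 0.165, 0.104]
ft_force: [-3.6, 1.5, 8.2]
gripper_width: 15.6
```

```bash
python3 st.py
```

```text
t 12.05 phi -12.12 F tang -1.1 rad 8.6 ax 2.6 Mabout Y 0.59 w 15.615735516329602 -7.0967265507251955 36.428869833219096 q6 0.521985925801609
```

send_rows:
  motion:
    - [[-0.0023, -0.0008, -0.0005], [0.0018, -0.00525, 0]]
    - [[-0.0023, -0.0008, -0.0006], [0.0018, -0.00525, 0]]
    - [[-0.0023, -0.0008, -0.0006], [0.0018, -0.00525, 0]]
    - [[-0.0023, -0.0008, -0.0006], [0.0018, -0.00525, 0]]

```text
t: 12.45
ee_pos: [550.2, 91.0, 216.0]
orientation: [-0.023, 0.976, 0.164, 0.139]
ft_force: [-1.9, 3.4, 6.1]
gripper_width: 15.2
```

```bash
python3 st.py
```

```text
t 12.45 phi -16.15 F tang 1.1 rad 6.0 ax 3.9 Mabout Y 0.23 w 15.241227486777664 -9.338850208353033 35.97284188098837 q6 0.38913395427067804
```

send_rows:
  motion:
    - [[-0.0023, -0.0008, -0.0007], [0.0018, -0.00525, 0]]
    - [[-0.0023, -0.0008, -0.0008], [0.0018, -0.00525, 0]]
    - [[-0.0023, -0.0008, -0.0008], [0.0018, -0.00525, 0]]
    - [[-0.0022, -0.0008, -0.0008], [0.0018, -0.00525, 0]]

```text
t: 12.85
ee_pos: [549.5, 90.7, 215.7]
orientation: [-0.029, 0.971, 0.163, 0.174]
ft_force: [9.9, 6.9, 2.5]
gripper_width: 15.4
```

```bash
python3 st.py; cat > tee.py <<'E'
from h import *
for n in("side","scene","wrist"):
    m,im,d=grab(n);P=world(m,d);z=P[...,2]
    a=np.deg2rad(18.9);X=np.array([np.cos(a),np.sin(a)]);Y=np.array([-X[1],X[0]]);O=np.array([603.5,-37.3])
    lx=(P[...,:2]-O)@X;ly=(P[...,:2]-O)@Y
    k=(abs(lx)<10)&(abs(ly)<28)&(z>275)&(z<320);q=z[k]
    if len(q)>5: print(n,len(q),np.percentile(q,[25,50,75]).round(1))
E
python3 tee.py
```

```text
t 12.85 phi -20.34 F tang 11.7 rad -1.6 ax 3.3 Mabout Y -2.03 w 15.440651551376043 -10.148779421934048 35.73671246366223 q6 0.248522660649296
side 107 [288.2 292.5 294.8]
scene 152 [290.9 292.2 293.9]
```

Tangential force rose to 11.7 N and the T-bar top has dropped from 300.6 to about 293 mm: the pin has snapped in. I ease back, then release.

send_rows:
  motion:
    - [[0.0023, 0.0008, 0.0008], [-0.0018, 0.00525, 0]]
    - [[0.0023, 0.0008, 0.0008], [-0.0018, 0.00525, 0]]
    - [[0, 0, 0], [0, 0, 0]]

```text
t: 13.3
ee_pos: [550.5, 91.0, 216.0]
orientation: [-0.026, 0.974, 0.164, 0.156]
ft_force: [5.4, 5.3, 5.3]
gripper_width: 15.5
```

```bash
python3 st.py
```

```text
t 13.3 phi -18.22 F tang 8.1 rad 2.9 ax 3.3 Mabout Y -1.42 w 15.497330445401214 -9.072803276282574 35.95225561726184 q6 0.32204089831568733
```

send_rows:
  motion:
    - [[0.0023, 0.0008, 0.0007], [-0.0018, 0.00525, 0]]
    - [[0.0023, 0.0008, 0.0006], [-0.0018, 0.00525, 0]]
    - [[0, 0, 0], [0, 0, 0]]

```text
t: 13.6
ee_pos: [551.0, 91.3, 216.0]
orientation: [-0.023, 0.976, 0.164, 0.139]
ft_force: [-0.4, 3.5, 9.9]
gripper_width: 15.5
```

```bash
python3 st.py
```

```text
t 13.6 phi -16.16 F tang 3.5 rad 9.3 ax 3.5 Mabout Y -0.67 w 15.51146664426838 -8.48267650355289 36.020290077591085 q6 0.3907745919740872
```

send_rows:
  motion:
    - [[0, 0, 0], [0, 0, 0]]
    - [[0, 0, 0], [0, 0, 0]]
    - [[0, 0, 0], [0, 0, 0]]
    - [[0, 0, 0], [0, 0, 0]]
    - [[0, 0, 0], [0, 0, 0]]
  fingers: 0.05

```text
t: 14.1
ee_pos: [549.8, 90.4, 214.6]
orientation: [-0.023, 0.977, 0.164, 0.137]
ft_force: [-0.2, 0.0, 0.6]
gripper_width: 40.4
```

send_rows:
  motion:
    - [[-0.02, -0.007, 0.07], [0, 0, 0]]
    - [[-0.04, -0.014, 0.14], [0, 0, 0]]
    - [[-0.04, -0.014, 0.14], [0, 0, 0]]
    - [[-0.02, -0.007, 0.14], [-0.0144, 0.042, 0]]
    - [[0, 0, 0.1], [-0.0144, 0.042, 0]]
    - [[0, 0, 0], [0, 0, 0]]
    - [[0, 0, 0], [0, 0, 0]]

```text
t: 14.8
ee_pos: [523.6, 82.4, 339.9]
orientation: [-0.011, 0.985, 0.167, 0.044]
ft_force: [0.2, 0.1, -0.3]
gripper_width: 40.5
```

```bash
python3 st.py; python3 tee.py; python3 - <<'E'
from h import *
a=[grab(n)[1] for n in('scene','wrist')]
b=np.vstack([cv2.resize(i,(800,600))[s] for i,s in zip(a,(slice(130,430),slice(0,300)))])
cv2.imwrite('pics/f.png',b[...,::-1])
E
```

```text
t 14.8 phi -5.22 F tang 0.2 rad -0.3 ax 0.1 Mabout Y 0.09 w 40.521766014250225 -37.27386401550448 159.93656538025795 q6 1.032822492981246
side 106 [288.4 292.2 294.1]
scene 153 [290.4 292.7 294.6]
wrist 1614 [292.6 294.7 295.4]
```

View pics/f.png

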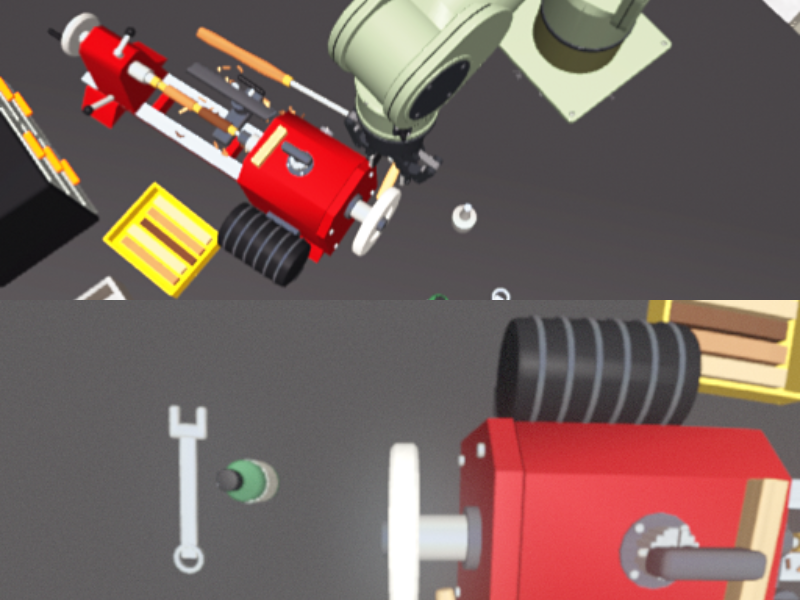

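The T-bar lies along the spindle, at (297,155) in the scene view and (705,565) in the wrist view. Its top reads 294.7 mm against 294 mm expected at home. The gripper is clear, and the blank, bottle, spanner and chuck are unmoved. Handing in.

```bash
python3 -c "
from cell import manip
print(manip.job_done())"
```

```text
the job is handed in; nothing more can be done
None
```

The spindle is locked and the job is handed in, at about 15 s on the robot's clock against the 54 s limit.

- **T-handle:** I lifted it to about 14 mm, clear of the collar. I then turned it +90 degrees, lowered it into the deep slot and let go. The pin was riding on the index ring, with the bar top at 300.6 mm (303.5 mm parked).
- **Handwheel:** I gripped the rim lightly at 20 N and turned it about 1 degree per 0.1 s. The pin snapped in after 16–20 degrees. The tangential force had risen to 11.7 N when I stopped, so I eased back to 3.5 N before letting go.
- **Last checks:** The wrist camera put the bar top at 294.7 mm, against 294 mm for fully home. The scene and side cameras read 292–293 mm, within the noise of those coarser views. The bar lies along the lathe.
- **Surroundings:** The tool force was about zero and the gripper clear. The pen blank, bottle, spanner and chuck looked undisturbed. The brush and gouge were only partly visible in the last picture, and I did not measure any of these objects again.

One reading disagreed. While the wheel was turning, the wrist showed almost none of the expected 3–6 N drag at the rim. The drop in bar height and the hard stop still show that the pin engaged.

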